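# Sweep the walnuts off the chopping block into the tray

### The arm

A 6-joint arm with a two-finger parallel gripper is mounted at the origin on the work surface. World frame = base frame: x ahead of the robot, y to its left, z up, the work surface at z = 0. Lengths are in mm, angles in degrees, forces in N, time in s.
With the tool pointing down it reaches from about 300 to 850 mm from the base axis. Payload 4.2 kg.
Tool frame: the origin (TCP) lies at the very end of the fingers, on their centre line; the grasp point (between the pads) lies 19 mm behind it; z points along the fingers, y is the direction in which the jaws open and shut (so a half turn about z gives the same grasp; the last joint's range is limited). The gripper opens to 91 mm and grips with 3 to 60 N. Pads are 32 mm wide; open, the fingers measure 118 mm over their backs; the gripper's body (76 mm by 178 mm) begins 60 mm behind the grasp point.
Start: joints at [-73.568, 18.312, 89.639, -0, 72.044, -1.146], TCP at [173.66, -548.169, 176.976] pointing down, gripper open.
Joint ranges: [-177.97, 177.97], [-48.28, 115.42], [12.27, 149.76], [-77.06, 257.06], [2.81, 150.46], [-146.56, 146.56]. Speed limits (degrees/s): [147.25, 147.25, 180, 180, 180, 180].

### API

Orientations are given as [roll, pitch, yaw] about the fixed x, y, z axes, in that order (R = Rz(yaw) Ry(pitch) Rx(roll)).
In Python, from workcell import monitor, eyes, job gives the robot as it stands.
- The arm moves only by the tool move_arm, never from a script. Its argument "increments" is a list that holds one entry, the list of rows, each a list of 7 numbers: the opening, from 0 (shut) to 1 (fully open), then the shift along the tool's x, y, z in cm, then the turn, a rotation vector about the tool's x, y, z in rad. In form: [[[jaw, x, y, z, ax, ay, az], ...]]. A call has 1 to 12 rows; each row shifts and turns the pose as measured when the row begins, along the tool's axes as they then stand; what a row does not reach is not made up. A row lasts 1/8 s, in which the tool goes at most 62.5 mm and 10.7 degrees, less where a joint would pass 70% of its speed; a pose out of reach is approached as far as the arm can. A call is refused whole if a number of a shift passes 6.25 or a number of a turn 0.188, either way. A call with a gripper value outside its range is refused whole. The fingers move at their own pace and stop on an object; "force" is the grip in N (left out, the last holds). Time passes only in rows, so rows that do not move let the fingers close. It gives the time, the measured TCP pose, the force and the opening at its end, in the units of the state.
- monitor.state(): the state, without advancing time (a new reading comes with each control period).
- eyes.grab_frame(name): name is "side" or "top" or "wrist"; returns a dict with "color" (384x512x3 uint8, red, green, blue), "z_map" (384x512 float32, mm along the optical axis (not along the pixel's ray), 0 where there is no reading), "camera_matrix" (3x3 intrinsics, pixels), "rvec" (rotation vector, rad) and "tvec" (3), from world to camera coordinates, as OpenCV has them. Camera axes: x right, y down, z forward; pixel columns grow to the right and rows downward; lengths in mm; the calibration is good to about 2 mm. The wrist camera is an equidistant fisheye: a pixel r from the principal point sees the ray r / f radians off the axis. A picture is of the moment at which its call begins.
- job.job_done(): hands the job in, once; it reports no verdict.
The state is a dict: "time_s": time; "qpos": joint angles; "qvel": joint speeds; "effort": joint torques, N m; "ee_pos": TCP position; "ee_rot": TCP orientation; "force": force on the tool from outside, world axes, zero at the start; "torque": the same for the moment, N m; "gripper_width": finger opening in mm.
Only numpy, scipy, OpenCV 4.12 (cv2) and the standard library are available. Lean on these libraries where they do the work, as an engineer would, in place of code of your own. Each camera call takes 0.05 s, during which the arm holds its last target. There are 200 camera calls.

### The job

Sweep the three walnuts off the chopping block into the steel tray that stands against its end. Push them along the block and over the edge with your fingers, without pinching any or picking them up, go round the jar if it is in the way, and leave the tray and everything else where it stands.

Things in the scene. Friction and masses are not known exactly. Their poses are not given: they have to be found in the camera images.
- walnut1: a walnut in its shell, 40 mm long and about 35 mm thick, 10 to 17 g, lying on the chopping block; hard rigid shell with flats, so it rolls only while pushed and comes to rest soon after, though it may rock for a second when it has dropped into the tray. The origin is the walnut's centre (about 17 mm above whatever it lies on); its x axis is the long axis and it may roll about it.
- walnut2: a second walnut, same as the first, lying on the chopping block.
- walnut3: a third walnut, same as the first, lying on the chopping block.
- board: thick dark wooden chopping block, 300 mm along its x, 420 mm along its y, 40 mm thick, flat top without rim, fixed to the counter. Origin: centre of its underside, on the counter; its top is 40 mm above the origin. Its two ends are at y = -210 and +210 mm in its own frame. Beyond it, along the far edge of the counter, a low white fixed shelf with three jars (215 mm high in all) begins 0.81 m ahead of the robot.
- tray: shallow rectangular stainless tray, 264 mm along its x, 162 mm along its y over the rim, 30 mm high, 3 mm floor, flat rim 9 mm wide, 0.55 kg, loose. Origin: centre of its underside, on the counter. It stands lengthwise against one of the two ends of the chopping block (either +y or -y end), about 1 mm from it, parallel to it and centred on it; its rim is 10 mm lower than the block's top.
- spice_jar: squat closed glass jar with stainless twist cap, 54 mm diameter, 52 mm high, standing on the chopping block among the walnuts; may stand between a walnut and the tray. Not to be disturbed. Origin: centre of its underside.
- spoon: small steel measuring spoon, 137 mm long, lying on the chopping block along its far long edge. Origin: under the centre of its 34 mm wide, 11 mm high bowl; the handle runs 120 mm from there along the spoon's -x, 11 mm wide. Not to be disturbed.
- mortar: green ceramic mortar, 120 mm diameter, 88 mm high, its pestle leaning in it to the mortar's +x side (top 147 mm above the counter, 72 mm from the axis); one piece, on the counter at the end of the block away from the tray. Not to be disturbed. Origin: centre of its underside.
- coffee_pot: copper coffee pot with long brass handle, 86 mm diameter, 82 mm high, handle 185 mm out along its +y; on the counter to the left. Not to be disturbed. Origin: centre of its underside.
- oil_bottle: green glass oil bottle, 66 mm diameter, 225 mm high, on the counter to the right. Not to be disturbed. Origin: centre of its underside.
Not all that is in view belongs to the job. What is shaped like the walnut3 but green is not meant.

How it is judged (in metres and radians):
At the end, for the whole second after the job is handed in: All three walnuts lie still inside the tray (centre within the rim and less than 45 mm above the tray's underside, speed under 0.03 m/s) (x of walnut1 in the frame of tray between -0.128 and 0.128 m and y of walnut1 in the frame of tray between -0.077 and 0.077 m and z of each of walnut1, walnut2, walnut3 in the frame of tray below 0.045 m and linear speed of each of walnut1, walnut2, walnut3 below 0.03 m/s and x of walnut2 in the frame of tray between -0.128 and 0.128 m and y of walnut2 in the frame of tray between -0.077 and 0.077 m and x of walnut3 in the frame of tray between -0.128 and 0.128 m and y of walnut3 in the frame of tray between -0.077 and 0.077 m); the robot touches nothing.
It fails at once if a walnut is picked up: its centre rises more than about 20 mm above where it lies on the block (height (world z) of any of walnut1, walnut2, walnut3 above 0.078 m).
It fails at once if a walnut is pinched, or pressed hard (more than 15 N from the fingers) (contact force between the fingers and walnut1 above 15 N or contact force between the fingers and walnut2 above 15 N or contact force between the fingers and walnut3 above 15 N).
It fails at once if a bystander (jar, spoon, mortar, coffee pot or bottle) is shifted by more than 15 mm (distance of any of spice_jar, spoon, mortar, coffee_pot, oil_bottle from where it was at the start of the episode above 0.015 m).
It fails at once if a jar or the bottle is tipped over (angle between any of spice_jar, oil_bottle's own z axis and vertical above 0.5 rad).
It fails at once if the tray is shoved by more than 20 mm (distance of tray from where it was at the start of the episode above 0.02 m).
It also fails if it takes over 70 s, if anything falls off the work surface, if the arm or the gripper's body presses on something with over 40 N, if the wrist force passes 120 N, or if a joint passes its speed limit or range.

## Working session

There is one attempt and no reset: what is moved stays moved. The work goes in short steps, Python scripts to look and compute and a tool call to move; the robot and the scene stay as the last step left them, time stands still between calls to the robot, and variables do not carry over. Pictures are saved under pics/ and viewed, about 8 in all and at most 12, crops included, and the job is handed in when it is done.

Besides the shell and the picture viewer there is one more tool, called after "Call:" by a JSON object that holds its "api" and its "payload", one argument or row to a line. move_arm: Moves the arm, as the interface text tells. Its arguments: {"type":"object","properties":{"increments":{"type":"array"},"force":{"type":"number"}},"required":["increments"]}

```bash
ls; mkdir -p pics; cat > h.py <<'E'
import numpy as np, cv2
from workcell import monitor, eyes, job
def grab(n):
    f=eyes.grab_frame(n); f['R']=cv2.Rodrigues(np.array(f['rvec'],float))[0]; f['t']=np.array(f['tvec'],float).reshape(3); f['K']=np.array(f['camera_matrix'],float); return f
def pts(f):
    """world xyz of each pixel from depth (pinhole cams)"""
    z=f['z_map']; v,u=np.mgrid[:z.shape[0],:z.shape[1]]
    c=np.stack([(u-f['K'][0,2])/f['K'][0,0]*z,(v-f['K'][1,2])/f['K'][1,1]*z,z],-1)
    return (c-f['t'])@f['R']
def ray(f,u,v,h):
    d=np.array([(u-f['K'][0,2])/f['K'][0,0],(v-f['K'][1,2])/f['K'][1,1],1])@f['R']; o=-f['R'].T@f['t']
    return o+d*(h-o[2])/d[2]
def save(f,n): cv2.imwrite('pics/'+n,f['color'][:,:,::-1])
E
python3 - <<'E'
from h import *
for n in('top','side'):
    f=grab(n); save(f,n+'0.png'); np.savez('/tmp/'+n,**f); print(n,f['K'][0,0],-f['R'].T@f['t'],f['R'][2])
print(monitor.state())
E
```

```text
pics
top 451.3008875160035 [ 477.48459462   21.17453996 1355.18668513] [ 0.04470541 -0.01618956 -0.99886902]
side 375.7638242082329 [2.35532884e-01 1.03415257e+03 8.65436525e+02] [ 0.37544208 -0.72096589 -0.58245295]
{'time_s': 0.1, 'qpos': array([-7.35661698e+01,  1.83479734e+01,  8.96980404e+01, -2.03248124e-03,
        7.20454191e+01, -1.14667256e+00]), 'qvel': array([-0.0451379 , -0.03044987, -0.13361704,  0.01381429, -0.08754562,
        0.00443541]), 'effort': array([ 1.83523161e-04, -4.13332558e+01, -2.32509649e+01,  7.29378755e-02,
        4.22189513e-02, -5.32126364e-05]), 'ee_pos': array([ 173.5138553 , -547.66205942,  176.21378246]), 'ee_rot': array([-1.79908547e+02,  1.02368969e-04,  1.75811310e+01]), 'force': array([ 0.09283829,  0.36764403, -0.53270194]), 'torque': array([-0.00390881,  0.0091202 , -0.06821307]), 'gripper_width': 91.22298508919916}
```

View pics/top0.png

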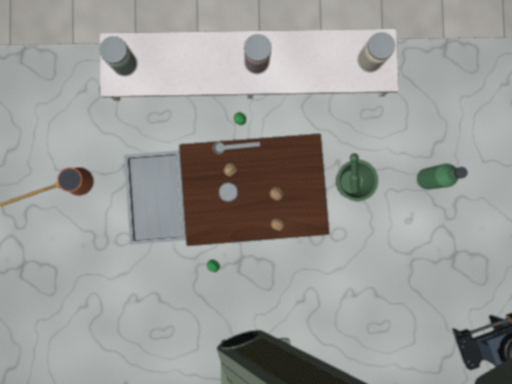

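View pics/side0.png

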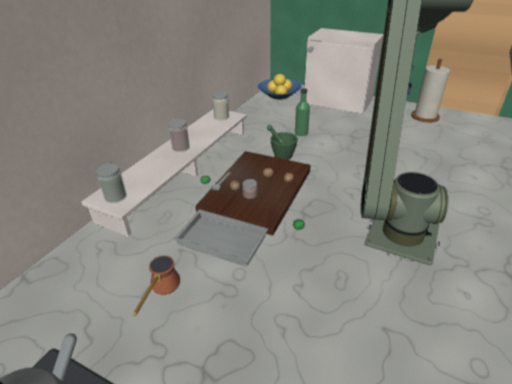

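The top view shows the tray at the left (+y) end, columns 127–185. The walnuts are at (230,170), (277,194) and (277,225), the jar at (228,192), and the spoon's bowl at (219,148) with its handle to (260,144). Things that could be mistaken for walnuts are the green ones at (240,118) and (213,266), both on the counter. I choose the three brown ones on the block. The side view agrees: walnuts at (235,185), (268,172), (289,177) and jar at (250,188).

```bash
python3 - <<'E'
from h import *
F={n:dict(np.load(f'/tmp/{n}.npz')) for n in('top','side')}
def blob(n,u,v,lo,hi,r=14):
    f=F[n]; im=f['color'].astype(int); hsv=cv2.cvtColor(f['color'],cv2.COLOR_RGB2HSV)
    m=cv2.inRange(hsv,np.array(lo),np.array(hi)); w=np.zeros_like(m); w[v-r:v+r,u-r:u+r]=m[v-r:v+r,u-r:u+r]
    N,l,s,c=cv2.connectedComponentsWithStats(w)
    i=1+np.argmax(s[1:,4]); return c[i],s[i],l==i
P={n:pts(F[n]) for n in F}
def tri(a,b):
    A=[];B=[]
    for n,p in(('top',a),('side',b)):
        f=F[n]; Pm=f['K']@np.c_[f['R'],f['t']]
        A.append(Pm);B.append(np.array(p,float).reshape(2,1))
    X=cv2.triangulatePoints(A[0],A[1],B[0],B[1]); return (X[:3]/X[3]).ravel()
for t,s in(((230,170),(235,185)),((277,194),(268,172)),((277,225),(289,177))):
    lo,hi=(5,40,110),(25,200,255)
    a=blob('top',*t,lo,hi,10); b=blob('side',*s,lo,hi,9)
    q=P['top'][a[2]]
    print(a[0].round(1),a[1],b[0].round(1),b[1],'tri',tri(a[0],b[0]).round(1),'ray57',ray(F['top'],*a[0],57).round(1),'depth top',np.percentile(q[:,2],90).round(1),q.mean(0).round(1), 'rect',cv2.minAreaRect(np.argwhere(a[2])[:,::-1].astype(np.float32)))
# board
hsv=cv2.cvtColor(F['top']['color'],cv2.COLOR_RGB2HSV)
m=cv2.inRange(hsv,np.array((0,60,20)),np.array((20,255,110))); m[:120]=0;m[255:]=0;m[:,:175]=0;m[:,335:]=0
c=max(cv2.findContours(m,0,2)[0],key=cv2.contourArea); r=cv2.minAreaRect(cv2.convexHull(c)); 
w=np.array([ray(F['top'],*p,40) for p in cv2.boxPoints(r)]); print('board',w.round(1).tolist(),w.mean(0), np.linalg.norm(np.diff(w,axis=0),axis=1))
q=P['top']; print('boardtop z depth',np.median(q[m>0],0))
for n,p,h in(('jar',(228,192),52+40),('bowl',(219,148),45),('hand',(260,144),45)): print(n,ray(F['top'],*p,h).round(1),q[p[1],p[0]].round(1))
for n in F:
    x0,y0,x1,y1=(120,130,340,255) if n=='top' else (190,145,320,235)
    cv2.imwrite(f'pics/{n}c.png',cv2.resize(F[n]['color'][y0:y1,x0:x1,::-1],None,fx=3.5,fy=3.5,interpolation=2))
E
```

```text
[228.7 169.5] [224 164  11  12  97] [234.3 184.7] [230 181   9   8  52] tri [599.1  68.3  61. ] ray57 [600.9  69.2  57. ] depth top 74.7 [599.8  68.8  69. ] rect ((228.50001525878906, 169.5), (9.899494171142578, 9.899494171142578), 45.0)
[274.9 194. ] [270 189  11  11  92] [267.5 171.8] [264 169   9   7  52] tri [525.9 -63.2  60.4] ray57 [527.7 -62.6  57. ] depth top 75.2 [527.2 -61.8  69.1] rect ((275.0, 193.99998474121094), (11.31370735168457, 8.485280990600586), 45.0)
[276.3 224.7] [271 220  12  11  97] [288.2 176.5] [285 173   8   8  50] tri [438.5 -64.5  63.1] ray57 [439.3 -64.5  57. ] depth top 74.9 [439.6 -63.7  67.7] rect ((276.2000427246094, 224.60003662109375), (11.627553939819336, 8.9442720413208), 26.56505012512207)
board [[678.5, 213.6, 40.0], [702.8, -201.4, 40.0], [408.5, -215.7, 40.0], [386.1, 195.3, 40.0]] [544.00075414  -2.05760808  40.        ] [415.73343991 294.65518762 411.69524113]
boardtop z depth [540.61066451  -7.33013014  40.71751435]
jar [534.6  70.9  92. ] [534.6  71.   90.3]
bowl [665.6  96.6  45. ] [665.8  96.6  43.9]
hand [675.1 -23.2  45. ] [675.8 -23.4  40.6]
```

View pics/topc.png

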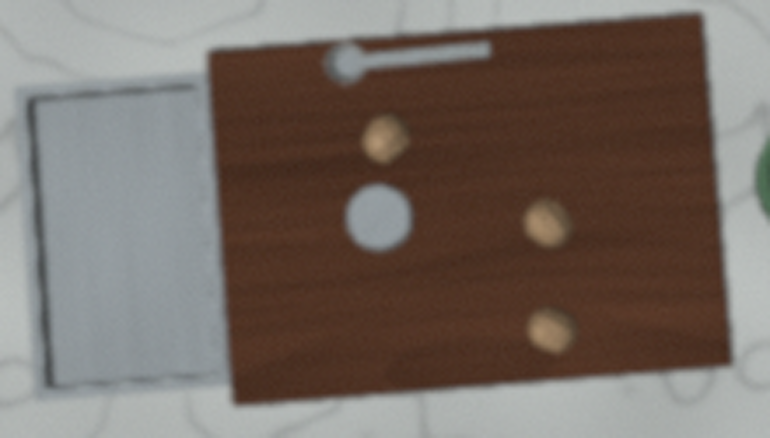

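The crop at 3.5x confirms the choice: three brown walnuts at (385,138), (547,222) and (550,330), and the jar at (378,217). Heights agree from depth and triangulation (walnut centre about 60, top 75, board 40.7). 

Plan: keep the tool at yaw 90, so tool x = world +y, tool y = world +x and tool z = down. The jaws stay at a fixed gap of about 20 mm and act as a cradle. Push W3 straight, then W1 straight, then W2 round the jar.

Call:
{"api": "move_arm", "payload": {
  "increments": [
    [[0.22,0,0,0,0,0,-0.18],[0.22,0,0,0,0,0,-0.18],[0.22,0,0,0,0,0,-0.18],[0.22,0,0,0,0,0,-0.18],[0.22,0,0,0,0,0,-0.18],[0.22,0,0,0,0,0,-0.18],[0.22,0,0,0,0,0,-0.18],[0.22,0,0,0,0,0,0]]
  ]
}}

```text
time_s: 1.1
ee_pos: [172.7, -544.9, 172.0]
ee_rot: [-179.9, -0.6, 92.1]
force: [-0.3, 0.0, -0.3]
gripper_width: 20.5
```

Call:
{"api": "move_arm", "payload": {
  "increments": [
    [[0.22,4.2,2.6,-0.1,0,0,0.03],[0.22,4.2,2.6,-0.1,0,0,0],[0.22,4.2,2.6,-0.1,0,0,0],[0.22,4.2,2.6,-0.1,0,0,0],[0.22,4.2,2.6,-0.1,0,0,0],[0.22,4.2,2.6,-0.1,0,0,0],[0.22,4.2,2.6,-0.1,0,0,0],[0.22,4.2,2.6,-0.1,0,0,0],[0.22,3,2,-0.1,0,0,0],[0.22,0,0,0,0,0,0]]
  ]
}}

```text
time_s: 2.35
ee_pos: [409.3, -169.6, 183.0]
ee_rot: [-179.9, -0.7, 88.2]
force: [-0.4, -0.8, 0.1]
gripper_width: 20.0
```

Call:
{"api": "move_arm", "payload": {
  "increments": [
    [[0.22,2.5,1.5,0,0,0.01,-0.03],[0.22,2.5,1.5,1,0,0,0],[0.22,0,0,4,0,0,0],[0.22,0,0,4,0,0,0],[0.22,0,0,2,0,0,0],[0.22,0,0,0,0,0,0]]
  ]
}}

```text
time_s: 3.1
ee_pos: [438.9, -121.5, 70.9]
ee_rot: [-179.9, -1.0, 89.0]
force: [0.0, 0.6, 0.3]
gripper_width: 20.1
```

Call:
{"api": "move_arm", "payload": {
  "increments": [
    [[0.22,0,0,1.2,0,0.015,-0.01],[0.22,0,0,0.8,0,0,0],[0.22,1,0,0,0,0,0],[0.22,1,0,-0.05,0,0,0],[0.22,1,0,-0.05,0,0,0],[0.22,1,0,-0.05,0,0,0],[0.22,1,0,-0.05,0,0,0],[0.22,1,0,-0.05,0,0,0]]
  ]
}}

```text
time_s: 4.1
ee_pos: [441.4, -58.5, 57.4]
ee_rot: [179.8, -1.9, 89.4]
force: [0.4, 0.2, 0.7]
gripper_width: 20.0
```

Call:
{"api": "move_arm", "payload": {
  "increments": [
    [[0.22,1,-0.1,0.3,0,-0.02,0],[0.22,1,0,0.3,0,-0.015,0],[0.22,1,0,0.1,0,-0.003,0],[0.22,1.2,0,0,0,-0.003,0],[0.22,1.2,0,0,0,-0.003,0],[0.22,1.2,0,0,0,-0.003,0]]
  ]
}}

```text
time_s: 4.85
ee_pos: [441.5, 12.2, 50.9]
ee_rot: [179.7, 0.9, 89.4]
force: [-0.3, 0.5, -0.4]
gripper_width: 20.2
```

```bash
cat > look.py <<'E'
from h import *
import sys
f=grab('top'); s=grab('side')
for n,g in(('top',f),('side',s)):
    hsv=cv2.cvtColor(g['color'],cv2.COLOR_RGB2HSV); m=cv2.inRange(hsv,np.array((8,50,105)),np.array((25,200,255)))
    P=pts(g); m[(P[...,0]<350)|(P[...,0]>720)|(P[...,1]<-230)|(P[...,1]>370)|(P[...,2]>85)]=0
    N,l,st,c=cv2.connectedComponentsWithStats(m)
    for i in range(1,N):
        if st[i,4]>15:
            q=P[l==i]; h=np.percentile(q[:,2],90); print(n,c[i].round(),st[i,4],'xy',ray(g,*c[i],h-12).round()[:2],'top z',h.round())
if len(sys.argv)>1:
    a=f['color'][130:255,120:340,::-1]; b=s['color'][140:270,170:325,::-1]
    cv2.imwrite('pics/'+sys.argv[1],np.vstack([cv2.resize(a,(500,284)),cv2.resize(b,(500,300))]))
print({k:np.round(v,1) for k,v in monitor.state().items() if k in('ee_pos','force','time_s')})
E
python3 look.py w3.png
```

```text
top [229. 169.] 108 xy [601.  68.] top z 75.0
top [275. 194.] 108 xy [528. -63.] top z 75.0
top [279. 225.] 60 xy [439. -71.] top z 77.0
side [267. 172.] 61 xy [524. -65.] top z 72.0
side [289. 177.] 41 xy [435. -70.] top z 73.0
side [234. 185.] 61 xy [598.  67.] top z 72.0
{'time_s': np.float64(5.0), 'ee_pos': array([441.5,  12.5,  50.9]), 'force': array([-0. ,  0.4,  0.8])}
```

View pics/w3.png

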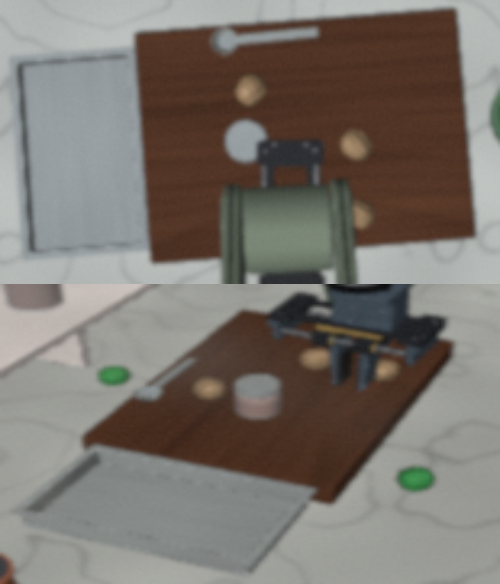

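The crop shows the fingers at about (350,365) with W3 apparently still behind them at (385,370), so it wasn't carried along. I'll check this closely before moving on.

```bash
python3 - <<'E'
from h import *
s=grab('side'); w=grab('wrist'); P=pts(s)
a=cv2.resize(s['color'][150:200,250:310,::-1],(600,500),interpolation=2)
b=cv2.resize(w['color'][:,:,::-1],(200*4//3,200)); 
cv2.imwrite('pics/z.png',np.hstack([a[:, :520],np.vstack([b,np.zeros((300,266,3),np.uint8)])]))
for v in range(168,186,2): print(v,[tuple(int(k) for k in P[v,u]) for u in range(268,296,4)])
E
```

```text
168 [(523, -68, 75), (461, 29, 150), (453, 14, 143), (422, 50, 173), (405, 55, 180), (393, 49, 180), (380, 45, 181)]
170 [(520, -62, 70), (459, 34, 145), (450, 20, 139), (495, -120, 43), (405, 53, 171), (469, -142, 38), (453, -143, 41)]
172 [(518, -57, 65), (460, 30, 134), (449, 21, 132), (490, -109, 41), (415, 29, 146), (443, -77, 74), (447, -128, 42)]
174 [(517, -55, 57), (461, 29, 124), (450, 19, 121), (484, -95, 42), (416, 26, 136), (438, -64, 74), (427, -77, 69)]
176 [(520, -63, 42), (508, -72, 40), (450, 19, 113), (480, -86, 39), (416, 27, 128), (435, -57, 70), (423, -69, 66)]
178 [(514, -49, 43), (501, -58, 41), (451, 16, 102), (473, -72, 41), (418, 22, 116), (432, -52, 65), (423, -69, 57)]
180 [(510, -41, 39), (497, -48, 39), (450, 18, 95), (469, -62, 38), (419, 17, 104), (432, -52, 56), (426, -78, 41)]
182 [(505, -30, 39), (488, -31, 43), (476, -40, 41), (463, -49, 40), (420, 15, 94), (436, -63, 39), (421, -65, 42)]
184 [(498, -15, 41), (486, -26, 37), (470, -28, 41), (456, -33, 42), (445, -45, 38), (429, -47, 42), (416, -53, 42)]
```

View pics/z.png

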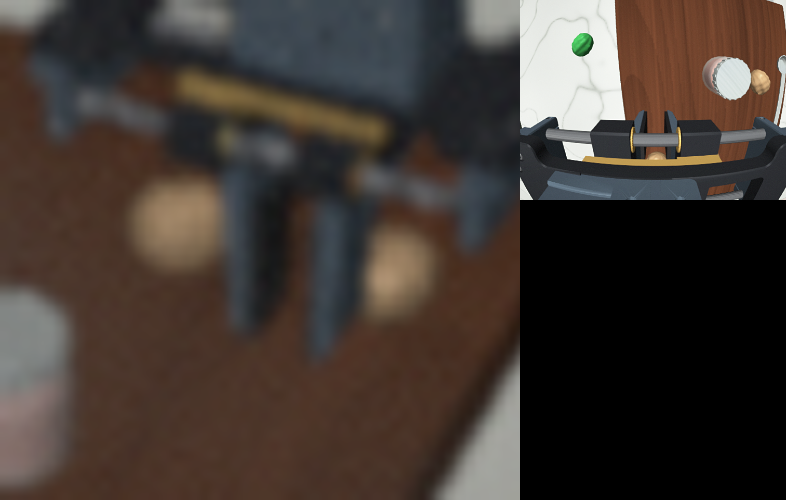

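The view settles it: the fingertips end at about (245,330) and (320,355) in the crop, in front of the untouched W3 at (400,275). The depth map puts the tips at z≈90, while the reported TCP z is 51. The reported height disagrees with the cameras by about 40 mm, so the fingers simply passed over W3. I'll go back, lower the fingers by camera, and measure the offset.

Call:
{"api": "move_arm", "payload": {
  "increments": [
    [[0.22,0,0,-2,0,-0.01,0],[0.22,-3.3,0,-0.5,0,0,0],[0.22,-3.3,0,0,0,0,0],[0.22,-3.3,0,0,0,0,0],[0.22,-3,0,0,0,0,0],[0.22,0,0,0,0,0,0],[0.22,0,0,0,0,0,0]]
  ]
}}

```text
time_s: 5.92
ee_pos: [440.0, -122.6, 80.3]
ee_rot: [179.7, 1.5, 89.3]
force: [0.4, 0.3, 0.5]
gripper_width: 19.7
```

```bash
cat > tip.py <<'E'
from h import *
s=grab('side'); P=pts(s); e=np.array(monitor.state()['ee_pos']); r=monitor.state()['ee_rot']
print('ee',e.round(1),np.round(r,1))
hsv=cv2.cvtColor(s['color'],cv2.COLOR_RGB2HSV)
m=(abs(P[...,0]-e[0])<45)&(abs(P[...,1]-e[1])<45)&(P[...,2]>47)&(P[...,2]<e[2]+90)&(hsv[...,0]>60)
m=cv2.morphologyEx(m.astype(np.uint8),2,np.ones((2,2)))
N,l,st,c=cv2.connectedComponentsWithStats(m)
for i in range(1,N):
    if st[i,4]>8:
        q=P[l==i]; o=q[q[:,2]<q[:,2].min()+15]; v=np.argwhere(l==i); print(st[i],'zmin',np.sort(q[:,2])[:4].round(),'low mean',o.mean(0).round(),'x',o[:,0].min().round(),o[:,0].max().round(),'y',o[:,1].min().round(),o[:,1].max().round())
E
python3 tip.py
```

```text
ee [ 440.  -122.4   80.3] [179.7   1.6  89.3]
[289 148   5  12  51] zmin [-3. -2.  1.  4.] low mean [ 516. -289.    0.] x 515.0 519.0 y -299.0 -284.0
[297 149   6  12  52] zmin [-2. -1. -1. -1.] low mean [ 488. -328.    1.] x 482.0 500.0 y -378.0 -277.0
```

```bash
sed -i 's/^m=cv2.morph.*/m=m.astype(np.uint8)/' tip.py; python3 tip.py
```

```text
ee [ 440.1 -122.2   80.3] [179.7   1.6  89.4]
[288 146   6  13  56] zmin [120. 121. 121. 122.] low mean [ 451. -108.  126.] x 447.0 458.0 y -124.0 -102.0
[296 147   6  14  55] zmin [118. 122. 124. 125.] low mean [ 421. -111.  126.] x 417.0 425.0 y -134.0 -100.0
```

Tips are at z≈118 with 80.3 reported, an offset of +38 mm. x and y agree. Lowering to about 26 reported (tips near 64), then checking again.

Call:
{"api": "move_arm", "payload": {
  "increments": [
    [[0.22,0,0,2,0,0.028,0],[0.22,0,0,2,0,0,0],[0.22,0,0,0.8,0,0,0],[0.22,0,0,0,0,0,0],[0.22,0,0,0,0,0,0]]
  ]
}}

```text
time_s: 6.65
ee_pos: [441.8, -119.4, 32.3]
ee_rot: [179.5, -0.1, 89.7]
force: [0.4, -0.0, -0.3]
gripper_width: 20.2
```

```bash
python3 tip.py
```

```text
ee [ 441.8 -119.5   32.3] [ 1.795e+02 -1.000e-01  8.970e+01]
[287 156   5  13  50] zmin [72. 73. 77. 78.] low mean [ 452. -109.   80.] x 448.0 456.0 y -120.0 -104.0
[295 158   6  13  53] zmin [72. 77. 78. 79.] low mean [ 422. -111.   81.] x 419.0 427.0 y -129.0 -101.0
```

Call:
{"api": "move_arm", "payload": {
  "increments": [
    [[0.22,0,0,1,0,0,0],[0.22,0,0,0.8,0,0,0],[0.22,0,0,0,0,0,0],[0.22,0,0,0,0,0,0]]
  ]
}}

```text
time_s: 7.2
ee_pos: [442.4, -119.6, 13.7]
ee_rot: [179.4, -0.1, 89.7]
force: [0.8, 0.3, -0.8]
gripper_width: 20.0
```

```bash
python3 tip.py
```

```text
ee [ 442.4 -119.6   13.7] [ 1.794e+02 -1.000e-01  8.970e+01]
[287 159   6  13  46] zmin [58. 59. 61. 65.] low mean [ 453. -105.   66.] x 448.0 458.0 y -116.0 -98.0
[295 161   6  14  45] zmin [56. 57. 59. 62.] low mean [ 422. -111.   65.] x 419.0 427.0 y -132.0 -100.0
```

Call:
{"api": "move_arm", "payload": {
  "increments": [
    [[0.22,0.5,-0.2,0.3,0.01,0,0],[0.22,0.8,0,0.05,0,-0.003,0],[0.22,1,0,0,0,-0.003,0],[0.22,1,0,0,0,-0.003,0],[0.22,1,0,0,0,-0.003,0],[0.22,1,0,0,0,-0.003,0],[0.22,1,0,0,0,-0.003,0],[0.22,1,0,0,0,-0.003,0]]
  ]
}}

```text
time_s: 8.25
ee_pos: [441.0, -41.5, 9.8]
ee_rot: [180.0, 1.2, 89.7]
force: [1.1, 0.2, -0.0]
gripper_width: 19.9
```

```bash
python3 look.py; python3 tip.py
```

```text
top [229. 170.] 110 xy [600.  68.] top z 75.0
top [274. 189.] 21 xy [540. -61.] top z 73.0
side [268. 172.] 65 xy [524. -67.] top z 71.0
side [234. 185.] 63 xy [596.  69.] top z 74.0
side [282. 186.] 60 xy [438.  -5.] top z 72.0
{'time_s': np.float64(8.4), 'ee_pos': array([440.9, -41.2,   9.8]), 'force': array([0.1, 0.1, 0.2])}
ee [441.  -41.7   9.8] [180.    1.2  89.8]
[278 170   7  12  36] zmin [63. 67. 67. 71.] low mean [453. -28.  72.] x 448.0 459.0 y -40.0 -21.0
[287 172   6  14  44] zmin [56. 56. 59. 60.] low mean [420. -33.  63.] x 418.0 425.0 y -53.0 -21.0
```

W3 is now being carried (y=-5, TCP -41). Continuing.

Call:
{"api": "move_arm", "payload": {
  "increments": [
    [[0.22,1,0,-0.05,0,0.015,0],[0.22,1.2,0,0,0,0,0],[0.22,1.2,0,0,0,0,0],[0.22,1.2,0,0,0,0,0],[0.22,1.2,0,0,0,0,0],[0.22,1.2,0,0,0,0,0],[0.22,1.2,0,0,0,0,0],[0.22,1.2,0,0,0,0,0]]
  ]
}}

```text
time_s: 9.4
ee_pos: [441.6, 58.2, 9.6]
ee_rot: [180.0, 0.3, 89.7]
force: [0.8, -0.4, 1.0]
gripper_width: 20.1
```

```bash
python3 look.py
```

```text
top [229. 170.] 111 xy [600.  68.] top z 76.0
top [275. 194.] 108 xy [528. -63.] top z 75.0
side [234. 185.] 60 xy [598.  67.] top z 72.0
side [270. 201.] 65 xy [437.  98.] top z 74.0
{'time_s': np.float64(9.5), 'ee_pos': array([441.7,  58.4,   9.6]), 'force': array([-0.7,  1.3,  0.1])}
```

Call:
{"api": "move_arm", "payload": {
  "increments": [
    [[0.22,1.2,0,0,0,0,0],[0.22,1.2,0,0,0,0,0],[0.22,1.2,0,0,0,0,0],[0.22,1.2,0,0,0,0,0],[0.22,1.2,0,0,0,0,0],[0.22,1.2,0,0,0,0,0],[0.22,1,0,0,0,0,0],[0.22,1,0,0,0,0,0],[0.22,1,0,0,0,0,0],[0.22,0.8,0,0,0,0,0],[0.22,0.8,0,0,0,0,0],[0.22,0.8,0,0,0,0,0]]
  ]
}}

```text
time_s: 11.0
ee_pos: [442.3, 192.8, 8.9]
ee_rot: [180.0, 0.3, 89.7]
force: [0.6, 0.3, 0.4]
gripper_width: 19.9
```

```bash
python3 look.py
```

```text
top [229. 170.] 116 xy [600.  68.] top z 75.0
top [275. 194.] 117 xy [529. -63.] top z 76.0
side [270. 170.] 16 xy [521. -80.] top z 73.0
side [240. 245.] 91 xy [444. 303.] top z 40.0
{'time_s': np.float64(11.1), 'ee_pos': array([442.5, 193. ,   8.9]), 'force': array([-0.2, -0.3, -0.4])}
```

W3 is in the tray at (444,303), top z 40. Next is W1: lift, go to (602,12), and come down.

Call:
{"api": "move_arm", "payload": {
  "increments": [
    [[0.22,-0.5,0,-4,0,0,0],[0.22,0,0,-4.5,0,0,0],[0.22,-3,3,0,0,0,0],[0.22,-3,3,0,0,0,0],[0.22,-3,3,0,0,0,0],[0.22,-3,3,0,0,0,0],[0.22,-3,2,0,0,0,0],[0.22,-2.5,1.5,0,0,0,0],[0.22,0,0,0,0,0,0],[0.22,0,0,0,0,0,0]]
  ]
}}

```text
time_s: 12.35
ee_pos: [599.9, 5.9, 97.0]
ee_rot: [-179.9, 0.3, 89.7]
force: [-0.4, -0.6, 0.2]
gripper_width: 19.6
```

Call:
{"api": "move_arm", "payload": {
  "increments": [
    [[0.22,0,0,3,0,0,0],[0.22,0,0,3,0,0,0],[0.22,0,0,2,0,0,0],[0.22,0,0,0.5,0,0,0],[0.22,0,0,0,0,0,0],[0.22,0,0,0,0,0,0]]
  ]
}}

```text
time_s: 13.1
ee_pos: [598.2, 10.6, 12.5]
ee_rot: [179.9, 0.3, 90.1]
force: [0.8, -0.4, -0.4]
gripper_width: 19.9
```

```bash
python3 look.py; python3 tip.py
```

```text
top [136. 225.] 68 xy [448. 342.] top z 43.0
side [268. 172.] 66 xy [524. -65.] top z 72.0
side [234. 185.] 61 xy [597.  68.] top z 73.0
side [234. 251.] 72 xy [445. 337.] top z 41.0
{'time_s': np.float64(13.2), 'ee_pos': array([598.4,  10.4,  12.5]), 'force': array([ 0.4,  0.6, -0.4])}
ee [598.3  10.3  12.4] [179.9   0.3  90. ]
[234 169   4  11  29] zmin [55. 57. 59. 61.] low mean [611.  26.  61.] x 609.0 614.0 y 23.0 29.0
[242 169   7  12  50] zmin [57. 61. 61. 62.] low mean [578.  16.  64.] x 575.0 582.0 y 3.0 28.0
```

Call:
{"api": "move_arm", "payload": {
  "increments": [
    [[0.22,0.8,0.2,0.1,0,0,0],[0.22,1,0.1,0,0,0,0],[0.22,1,0,0,0,0,0],[0.22,1,0,0,0,0,0],[0.22,1,0,0,0,0,0],[0.22,1,0,0,0,0,0],[0.22,1,0,0,0,0,0]]
  ]
}}

```text
time_s: 14.12
ee_pos: [602.0, 83.1, 11.7]
ee_rot: [179.8, 0.3, 90.0]
force: [-0.6, -0.7, 0.3]
gripper_width: 20.0
```

```bash
python3 look.py; python3 tip.py
```

```text
top [275. 194.] 110 xy [528. -63.] top z 75.0
top [136. 225.] 66 xy [448. 342.] top z 42.0
side [268. 172.] 66 xy [523. -64.] top z 73.0
side [227. 192.] 69 xy [595. 121.] top z 74.0
side [234. 251.] 72 xy [445. 337.] top z 41.0
{'time_s': np.float64(14.2), 'ee_pos': array([602. ,  83.6,  11.7]), 'force': array([-0.8, -0.4,  0.2])}
ee [602.   82.9  11.7] [179.8   0.3  90.1]
[223 179   5   9  24] zmin [69. 70. 71. 71.] low mean [614. 100.  76.] x 609.0 620.0 y 92.0 104.0
[231 178   8  15  64] zmin [52. 53. 55. 57.] low mean [586.  86.  60.] x 580.0 610.0 y 69.0 104.0
```

Call:
{"api": "move_arm", "payload": {
  "increments": [
    [[0.22,1.1,0,0,0,0,0],[0.22,1.1,-0.1,0,0,0,0],[0.22,1.1,0,0,0,0,0],[0.22,1.1,-0.1,0,0,0,0],[0.22,1.1,0,0,0,0,0],[0.22,1.1,0,0,0,0,0],[0.22,0.8,0,0,0,0,0],[0.22,0.8,0,0,0,0,0],[0.22,0.7,0,0,0,0,0],[0.22,0.7,0,0,0,0,0],[0.22,0.7,0,0,0,0,0],[0.22,0.7,0,0,0,0,0]]
  ]
}}

```text
time_s: 15.78
ee_pos: [599.8, 199.8, 11.0]
ee_rot: [179.8, 0.3, 90.0]
force: [-0.3, 0.3, -0.3]
gripper_width: 19.8
```

```bash
python3 look.py
```

```text
top [275. 193.] 123 xy [529. -64.] top z 74.0
top [136. 224.] 69 xy [448. 342.] top z 43.0
side [268. 172.] 69 xy [523. -63.] top z 73.0
side [204. 230.] 78 xy [584. 295.] top z 39.0
side [234. 251.] 73 xy [445. 337.] top z 41.0
{'time_s': np.float64(15.9), 'ee_pos': array([599.9, 200.2,  11. ]), 'force': array([-0.4, -0.1,  0.6])}
```

W1 is in the tray at (584,295). W2 stands behind the jar, so I'll push it diagonally first (yaw 135) from (565,-100) to about (463,2), then straight to the tray.

Call:
{"api": "move_arm", "payload": {
  "increments": [
    [[0.22,-0.5,0,-4,0,0,0],[0.22,0,0,-4.5,0,0,0],[0.22,-4.2,-0.5,0,0,0,0],[0.22,-4.2,-0.5,0,0,0,0],[0.22,-4.2,-0.5,0,0,0,0],[0.22,-4.2,-0.5,0,0,0,0],[0.22,-4.2,-0.5,0,0,0,0],[0.22,-4.2,-0.5,0,0,0,0],[0.22,-3.5,-0.3,0,0,0,0],[0.22,0,0,0,0,0,0]]
  ]
}}

```text
time_s: 17.12
ee_pos: [566.3, -101.4, 100.9]
ee_rot: [179.7, 0.4, 90.1]
force: [0.1, 0.1, -0.0]
gripper_width: 20.0
```

Call:
{"api": "move_arm", "payload": {
  "increments": [
    [[0.22,0,0,0,0,0,-0.157],[0.22,0,0,0,0,0,-0.157],[0.22,0,0,0,0,0,-0.157],[0.22,0,0,0,0,0,-0.157],[0.22,0,0,0,0,0,-0.157],[0.22,0,0,0,0,0,0],[0.22,0,0,0,0,0,0]]
  ]
}}

```text
time_s: 18.0
ee_pos: [566.1, -95.4, 100.8]
ee_rot: [180.0, 0.3, 136.4]
force: [0.7, 0.1, 0.2]
gripper_width: 19.7
```

Call:
{"api": "move_arm", "payload": {
  "increments": [
    [[0.22,-0.3,-0.3,3,0,0,0],[0.22,0,0,3,0,0,0],[0.22,0,0,2.2,0,0,0],[0.22,0,0,0.5,0,0,0],[0.22,0,0,0,0,0,0],[0.22,0,0,0,0,0,0]]
  ]
}}

```text
time_s: 18.75
ee_pos: [569.1, -99.0, 13.9]
ee_rot: [179.8, 0.6, 136.0]
force: [0.3, -0.3, -0.1]
gripper_width: 20.3
```

```bash
python3 look.py; python3 tip.py
```

```text
top [145. 178.] 93 xy [585. 318.] top z 39.0
top [136. 224.] 69 xy [448. 342.] top z 42.0
side [268. 172.] 65 xy [523. -64.] top z 73.0
side [201. 235.] 86 xy [580. 318.] top z 36.0
side [234. 251.] 72 xy [445. 338.] top z 41.0
{'time_s': np.float64(18.8), 'ee_pos': array([569.2, -99.1,  14. ]), 'force': array([-0.7, -0.8,  0.5])}
ee [569.1 -99.1  13.9] [179.8   0.6 136. ]
[264 156   5  11  38] zmin [60. 61. 62. 67.] low mean [547. -97.  67.] x 541.0 558.0 y -103.0 -92.0
[256 158   5  12  46] zmin [52. 54. 58. 60.] low mean [571. -81.  60.] x 561.0 588.0 y -92.0 -75.0
```

Call:
{"api": "move_arm", "payload": {
  "increments": [
    [[0.22,0.9,0,0.15,0,0,0],[0.22,0.9,0,0,0,0,0],[0.22,1,0,0,0,0,0],[0.22,1,0,0,0,0,0],[0.22,1,0,0,0,0,0],[0.22,1,0,0,0,0,0],[0.22,1,0,0,0,0,0],[0.22,1,0,0,0,0,0],[0.22,0.8,0,0,0,0,0],[0.22,0.4,0,0,0,0,0],[0.22,0,0,0,0,0,0]]
  ]
}}

```text
time_s: 20.27
ee_pos: [499.4, -31.7, 12.3]
ee_rot: [179.7, 0.6, 136.1]
force: [0.1, 0.3, 0.7]
gripper_width: 20.1
```

```bash
python3 look.py
```

```text
top [144. 178.] 89 xy [584. 318.] top z 40.0
top [136. 224.] 66 xy [448. 342.] top z 42.0
side [273. 183.] 70 xy [471.  -5.] top z 73.0
side [201. 235.] 84 xy [580. 318.] top z 36.0
side [234. 251.] 72 xy [445. 337.] top z 41.0
{'time_s': np.float64(20.4), 'ee_pos': array([499.8, -32. ,  12.3]), 'force': array([ 0.9, -0.5,  0.5])}
```

Call:
{"api": "move_arm", "payload": {
  "increments": [
    [[0.22,0.8,0,0,0,0,0],[0.22,0.5,0,0,0,0,0],[0.22,0,0,0,0,0,0],[0.22,-1.5,0,0,0,0,0],[0.22,-1.5,0,-1,0,0,0],[0.22,0,0,-4,0,0,0],[0.22,0,0,-3,0,0,0],[0.22,0,0,0,0,0,0]]
  ]
}}

```text
time_s: 21.38
ee_pos: [516.2, -47.3, 96.7]
ee_rot: [179.6, 0.8, 135.9]
force: [-0.2, 0.7, -0.1]
gripper_width: 19.9
```

Call:
{"api": "move_arm", "payload": {
  "increments": [
    [[0.22,0,0,0,0,0,0.158],[0.22,0,0,0,0,0,0.158],[0.22,0,0,0,0,0,0.158],[0.22,0,0,0,0,0,0.158],[0.22,0,0,0,0,0,0.158],[0.22,0,0,0,0,0,0],[0.22,0,0,0,0,0,0]]
  ]
}}

```text
time_s: 22.25
ee_pos: [516.0, -50.7, 91.9]
ee_rot: [179.5, 0.3, 89.2]
force: [-0.1, 0.2, 0.3]
gripper_width: 20.1
```

```bash
python3 look.py
```

```text
top [144. 178.] 89 xy [585. 318.] top z 39.0
top [248. 214.] 21 xy [471.  16.] top z 71.0
top [136. 225.] 65 xy [447. 342.] top z 43.0
side [274. 185.] 73 xy [462.   5.] top z 73.0
side [201. 235.] 85 xy [580. 318.] top z 37.0
side [234. 251.] 72 xy [445. 337.] top z 40.0
{'time_s': np.float64(22.4), 'ee_pos': array([516. , -50.6,  92.1]), 'force': array([-0.9,  0.3,  0.1])}
```

Call:
{"api": "move_arm", "payload": {
  "increments": [
    [[0.22,-0.3,-2.8,0,0,0,-0.01],[0.22,0,-2.2,0,0,0,0],[0.22,0,0,3,0,0,0],[0.22,0,0,3,0,0,0],[0.22,0,0,1.5,0,0,0],[0.22,0,0,0.2,0,0,0],[0.22,0,0,0,0,0,0]]
  ]
}}

```text
time_s: 23.22
ee_pos: [467.0, -54.0, 13.9]
ee_rot: [179.3, 0.3, 90.2]
force: [-0.3, -0.9, -0.3]
gripper_width: 20.3
```

```bash
python3 look.py; python3 tip.py
```

```text
top [144. 178.] 89 xy [584. 318.] top z 40.0
top [249. 215.] 49 xy [469.  12.] top z 73.0
top [136. 225.] 67 xy [448. 342.] top z 43.0
side [274. 185.] 72 xy [462.   6.] top z 73.0
side [201. 235.] 88 xy [581. 317.] top z 36.0
side [234. 251.] 72 xy [446. 336.] top z 40.0
{'time_s': np.float64(23.3), 'ee_pos': array([467.3, -54. ,  14.3]), 'force': array([-1.2,  0.9, -0.6])}
ee [467.3 -54.   14.3] [179.2   0.3  90.2]
[274 166   6  14  45] zmin [55. 58. 60. 62.] low mean [479. -40.  64.] x 474.0 485.0 y -57.0 -30.0
[282 168   6  14  51] zmin [55. 57. 59. 61.] low mean [447. -42.  64.] x 444.0 451.0 y -63.0 -30.0
```

Call:
{"api": "move_arm", "payload": {
  "increments": [
    [[0.22,0.5,-0.3,0.15,0.012,0,0],[0.22,1,0,0.05,0,0,0],[0.22,1,0,0,0,0,0],[0.22,1.1,0,0,0,0,0],[0.22,1.1,0,0,0,0,0],[0.22,1.1,0,0,0,0,0],[0.22,1.1,0,0,0,0,0],[0.22,1.1,0,0,0,0,0],[0.22,1.1,0,0,0,0,0],[0.22,1.1,0,0,0,0,0],[0.22,1.1,0,0,0,0,0]]
  ]
}}

```text
time_s: 24.75
ee_pos: [464.4, 67.0, 12.5]
ee_rot: [179.8, 0.3, 90.2]
force: [-0.3, -0.5, -1.4]
gripper_width: 20.2
```

```bash
python3 look.py
```

```text
top [144. 178.] 89 xy [585. 318.] top z 39.0
top [136. 225.] 68 xy [448. 342.] top z 44.0
side [263. 200.] 82 xy [460. 106.] top z 73.0
side [201. 235.] 87 xy [580. 318.] top z 36.0
side [234. 251.] 73 xy [445. 336.] top z 40.0
{'time_s': np.float64(24.8), 'ee_pos': array([464.5,  67.3,  12.5]), 'force': array([-0.3, -0.5,  0.1])}
```

Call:
{"api": "move_arm", "payload": {
  "increments": [
    [[0.22,1.1,0,0,0,0,0],[0.22,1.1,0,0,0,0,0],[0.22,1.1,0,0,0,0,0],[0.22,1.1,0,0,0,0,0],[0.22,1,0.2,0,0,0,0],[0.22,0.9,0.3,0,0,0,0],[0.22,0.8,0.3,0,0,0,0],[0.22,0.7,0.2,0,0,0,0],[0.22,0.7,0.1,0,0,0,0],[0.22,0.7,0,0,0,0,0],[0.22,0.7,0,0,0,0,0],[0.22,0.7,0,0,0,0,0]]
  ]
}}

```text
time_s: 26.35
ee_pos: [475.9, 180.2, 11.7]
ee_rot: [179.8, 0.3, 90.2]
force: [-0.4, -0.5, -0.4]
gripper_width: 20.0
```

```bash
python3 look.py
```

```text
top [145. 178.] 93 xy [585. 318.] top z 39.0
top [136. 224.] 56 xy [449. 344.] top z 42.0
side [242. 233.] 89 xy [465. 249.] top z 38.0
side [201. 235.] 87 xy [580. 318.] top z 36.0
side [234. 251.] 73 xy [445. 337.] top z 41.0
{'time_s': np.float64(26.4), 'ee_pos': array([476. , 180.4,  11.8]), 'force': array([ 0. , -0.5, -0.6])}
```

All three are in the tray. I'll back off, lift clear and check.

Call:
{"api": "move_arm", "payload": {
  "increments": [
    [[0.22,-1,0,-3,0,0,0],[0.22,-1,0,-5,0,0,0],[0.22,-3,-1,-4,0,0,0],[0.22,-5,-1,-1,0,0,0],[0.22,-5,-1,0,0,0,0],[0.22,-5,-1,0,0,0,0],[0.22,-5,-1,0,0,0,0],[0.22,0,0,0,0,0,0],[0.22,0,0,0,0,0,0],[0.22,0,0,0,0,0,0]]
  ]
}}

```text
time_s: 27.7
ee_pos: [426.1, -75.9, 148.4]
ee_rot: [179.6, 0.5, 90.4]
force: [-0.5, 0.0, -0.1]
gripper_width: 20.4
```

```bash
python3 look.py end.png; python3 look.py | head -6; python3 - <<'E'
from h import *
a=dict(np.load('/tmp/top.npz')); b=grab('top')
P=[]
for f in(a,b):
    # tray outline, mortar, pot, bottle changes
    P.append(f['color'].astype(int))
d=abs(P[0]-P[1]).sum(2)>90; d=d.astype(np.uint8); N,l,s,c=cv2.connectedComponentsWithStats(d)
print('changed',[ (c[i].round().tolist(),s[i,4]) for i in range(1,N) if s[i,4]>12])
E
```

```text
top [144. 178.] 88 xy [584. 318.] top z 39.0
top [151. 223.] 82 xy [452. 299.] top z 40.0
top [136. 225.] 68 xy [448. 342.] top z 43.0
side [201. 235.] 87 xy [580. 318.] top z 36.0
side [237. 247.] 162 xy [447. 315.] top z 40.0
{'time_s': np.float64(27.8), 'ee_pos': array([426.1, -75.7, 148.4]), 'force': array([ 0.2, -0.4, -0.4])}
top [144. 178.] 91 xy [584. 318.] top z 38.0
top [151. 223.] 83 xy [452. 299.] top z 39.0
top [136. 225.] 67 xy [448. 342.] top z 43.0
side [201. 235.] 87 xy [580. 317.] top z 36.0
side [237. 247.] 163 xy [447. 314.] top z 38.0
{'time_s': np.float64(27.9), 'ee_pos': array([426.1, -75.9, 148.4]), 'force': array([-0.1, -0.1, -0.1])}
changed [([229.0, 170.0], np.int32(106)), ([147.0, 177.0], np.int32(99)), ([275.0, 194.0], np.int32(98)), ([140.0, 223.0], np.int32(95)), ([155.0, 221.0], np.int32(101)), ([275.0, 224.0], np.int32(46)), ([289.0, 318.0], np.int32(9768)), ([294.0, 232.0], np.int32(360)), ([323.0, 230.0], np.int32(20)), ([488.0, 349.0], np.int32(2879)), ([222.0, 372.0], np.int32(962))]
```

View pics/end.png

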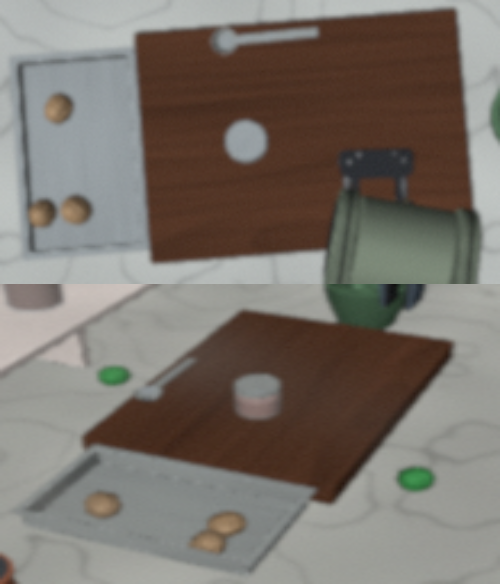

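The picture shows the three walnuts in the tray at (58,107), (41,213) and (76,209) in the upper view, with the jar, spoon and tray unmoved. The walnuts held still between the two looks, and only the walnuts and the arm changed against the first frame.

```bash
python3 -c "
from h import *
print(job.job_done())"
```

```text
the job is handed in; nothing more can be done
None
```

All three walnuts are in the tray, and I handed the job in at about 28 s of the 70 s allowed. I pushed them with the fingers held at a fixed 20 mm gap, never closing on a walnut. Two went straight along the block; the one behind the jar went diagonally round it first.

**Last checks:**
- **Walnuts:** they lie at about (584,318), (452,299) and (448,342) mm, tops 36–43 mm above the counter. They did not move between two looks 0.1 s apart. The last one rests near the tray's far wall, about 57 mm from its centre line (limit 77).
- **Everything else:** comparing the top picture with the first frame, only the walnuts and the arm changed. The tray, jar, spoon, mortar, coffee pot and bottle show no change.
- **Arm:** the fingers are well clear of everything, and every wrist force I read stayed within sensor noise (under about 2 N).

**What disagreed:** the reported TCP height read about 39 mm lower than where the cameras saw the fingertips. The first pass therefore went over a walnut without touching it. I set the heights from the side camera's depth after that.

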